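# Fold the hook down and hang up the scraper

## Robot

A 6-joint arm with a two-finger parallel gripper is mounted at the origin on the work surface. World frame = base frame: x ahead of the robot, y to its left, z up, the work surface at z = 0. Lengths are in mm, angles in rad, forces in N, time in s.
With the tool pointing down it reaches from about 375 to 825 mm from the base axis. Payload 5.5 kg.
Tool frame: the origin (TCP) lies at the very end of the fingers, on their centre line; the grasp point (between the pads) lies 19 mm behind it (ctrl.hold_point_z is the distance from the TCP to the grasp point, in mm); z points along the fingers, y is the line along which they close (so a half turn about z gives the same grasp; the last joint's range is limited). The gripper opens to 85 mm and grips with 20 to 120 N. Pads are 22 mm wide; open, the fingers measure 114 mm over their backs; the gripper's body (76 mm by 85 mm) begins 54 mm behind the grasp point. The pads swing forward as they close: fully open they stand 13 mm farther back than shut.
Start: joints at [1.214, 0.314, -0.047, 1.21, 0, 1.571], TCP at [209.563, 562.208, 231.299] pointing down, gripper open.
Joint ranges: [-2.67, 2.67], [-0.69, 1.73], [-1.03, 1.25], [-2.08, 2.16], [-1.42, 1.45], [-3.14, 3.14]. Speed limits (rad/s): [2.39, 2.39, 3.01, 3.14, 3.14, 3.14].

## Interface

Orientations are given as a rotation vector (axis times angle).
In Python, from rig import ctrl, status, vision, spotter gives the robot as it stands. Calls block until the motion is done:
- ctrl.movep(position, orientation): joint-space move of the TCP to a pose.
- ctrl.line_to(position, speed=150, rot=None, threshold=None): straight line of the TCP; rot=None keeps the orientation; speed is the mean speed in mm/s. With threshold (N) it stops when the force on the tool has changed by that much, and returns True; else False.
- ctrl.goto_joints(angles): joint-space move.
- ctrl.gripper_open() and ctrl.close_gripper(): open the fingers fully, or close them until they stop; the grip force is fixed at half the most.
- ctrl.hold(seconds).
- ctrl.solve_ik(position, orientation): joint angles nearest the present ones, or None.
- status.sense(): the state.
- vision.capture(name): name is "scene" or "side" or "wrist"; returns a dict with "img" (384x512x3 uint8, blue, green, red), "z_map" (384x512 float32, mm along the optical axis (not along the pixel's ray), 0 where there is no reading), "camera_matrix" (3x3 intrinsics, pixels), "world_to_cam" (4x4, takes a point from world to camera coordinates). Camera axes: x right, y down, z forward; pixel columns grow to the right and rows downward; lengths in mm; the calibration is good to about 2 mm. A picture is of the moment at which its call begins.
A pose or a line that the arm cannot do raises ctrl.Unreachable and nothing moves.
- ctrl.job_done(): hands the job in; it is judged then, once.
Trained networks look in the newest picture that a camera, given by its name, has taken for a name from the list of things; names that differ only in an ending like _2 or _b are one class to them, and where a whole thing is asked for, a point or a joint stands for the part that bears it (a point fixed in the world has none). Each returns a list of dicts, best first, with "score" (0 to 1); they miss things now and then, are a little off and sometimes report something else, mostly with a low value. They report only what shows in the picture. A call takes as long as a camera call. They do not tell look-alikes from the thing itself.
- spotter.spot_in(query, camera): "centre" ([row, column] as shares, 0 to 1, of the picture: columns of its width, rows of its height, amid what is visible of it).
- spotter.masks_of(query, camera): "pixels" (384x512 bool, what is visible of it) and "centre" ([row, column] as shares, 0 to 1, of the picture: columns of its width, rows of its height, amid what is visible of it).
The state is a dict: "t": time; "joint_positions": joint angles; "dq": joint speeds; "tau": joint torques, N m; "tool_pos": TCP position; "tool_rot": TCP orientation; "ft_force": force on the tool from outside, world axes, zero at the start; "moment": the same for the moment, N m; "opening": finger opening in mm; "grasp_force": force on a finger pad.
Only numpy, scipy, OpenCV 4.12 (cv2) and the standard library are available. Lean on these libraries where they do the work, as an engineer would, in place of code of your own. Each camera call takes 0.05 s, during which the arm holds its last target. There are 200 camera calls.

## Task

Fold the hook on the tool board down until it sits firmly on its stop, then take the scraper with the hole in its handle out of the tool block and hang it on the hook by that hole, pushed back to the hook's collar. The stop has to be felt: press the hook and slide the scraper on gently, forcing nothing, leave the other tools and things where they are, and let the scraper hang free.

Things in the scene. Friction and masses are not known exactly. Their poses are not given: they have to be found in the camera images.
- board: upright wooden tool board on feet, fixed, 360 mm wide (its y), 18 mm thick (its x), 250 mm high. Origin on the table under its middle; the front face looks along its own -x, 9 mm from the origin; z up. A square and a plywood template hang flat on the front, 135 mm either side of the hook; nothing stands above the top edge but the folded hook
- hook: steel folding hook: straight round arm 10 mm thick, 90 mm from hinge pin to nose. Origin on the pin: middle of the board's width, 16 mm before its face, 200 mm above the table. The frame turns with the arm: z from pin to nose, y along the pin. Folded, the arm stands within 16 degrees of vertical, its upper 40 mm above the board's top edge; it swings out and down, away from the face, to a hard stop
- hook_tip (a point): end of the hook's round nose, 90 mm from the pin. The arm meets its stop somewhere between 70 and 84 degrees from vertical, so it then rises 6 to 20 degrees towards the nose. The hinge is stiff: the arm stays where it is left and turns at 0.35 N m (4 to 5 N near the nose); against the stop the force goes up at once
- hook_collar (a point): outer face of the collar on the hook's arm, on the arm's axis 26 mm from the pin; the collar is 19 mm across; from here to the nose the arm is bare. Same axes as hook. A scraper pushed right back has the centre of its hole about 6 mm outward of this point
- stop: the hook's stop: a small steel ring clamped on the hinge pin, 16 mm across, with a nub below that the arm's root comes down on; origin on the pin. It is set by hand and fixed with a screw, so the angle at which the arm stops differs each time and has to be felt
- scraper_eye (a point): centre of the 16 mm hole in the scraper's handle: x = axis of the hole, y = across the handle, z = up it, away from the blade. Flat dark wooden handle 34 mm wide, 12 mm thick, from 18 mm above this point (square top) to 73 mm below. 0.07 to 0.13 kg. Grip it across the 34 mm at the height of the hole: the hook then passes between the fingers
- scraper_blade (a point): middle of the edge of the scraper's steel blade (58 mm wide, 3 mm thick), 145 mm below the hole's centre; same axes. The scraper stands blade down, 45 mm deep in one of the block's two slots, with 1.6 mm play, so it may lean about 2 degrees
- block: fixed wooden tool block 130 mm (x) by 92 mm (y), 58 mm high, origin under its centre on the table; its two slots run along y at x = -28 and +28 mm, 45 mm deep
- knife_top (a point): the rounded top of the other hand tool in the block, a narrower and shorter scraper with a rounded end and no hole, its top 128 mm above the table; this point is 17 mm below its top
- tray: white plastic tray of shells, 170 x 260 x 40 mm, origin under its centre; leave alone
- mallet: small wooden mallet lying on the table; leave alone
- glue_at (a point): half-way up a glue jar 52 mm across and 70 mm high; leave alone
- mug: white mug 90 mm high, origin under its centre; leave alone
- ruler: steel ruler 300 x 30 x 5 mm lying flat; leave alone
- spool: wooden spool 48 mm across, 50 mm high, standing; leave alone
- beeswax: yellow block of beeswax 70 x 45 x 25 mm; leave alone
Mind the look-alikes: they are no part of the job. Leave any pink or yellow look-alike of the part that bears scraper_eye alone.

How it is judged:
By the outcome, as a careful person would: the job done as asked, in the order asked, and still so for the second after the job is handed in, with the robot touching nothing.
It also fails if it takes over 72 s, if anything falls off the work surface, if the arm or the gripper's body presses on something with over 40 N, if the wrist force passes 120 N, or if a joint passes its speed limit or range.

## Working session

There is one attempt and no reset: what is moved stays moved. The work goes in short steps, each a Python script; the robot and the scene stay as the last script left them, time stands still between calls to the robot, and variables do not carry over. Pictures are saved under pics/ and viewed, at most 10 in all, crops included, and the job is handed in when it is done.

```bash
ls; mkdir -p pics
cat > h.py <<'E'
import numpy as np, cv2
from rig import ctrl,status,vision,spotter
from scipy.spatial.transform import Rotation as R
def pts(c,mask=None):
    z=c["z_map"]; K=c["camera_matrix"]
    m=(z>0) if mask is None else (mask&(z>0))
    r,q=np.nonzero(m); d=z[r,q]
    p=np.c_[(q-K[0,2])*d/K[0,0],(r-K[1,2])*d/K[1,1],d,np.ones(len(d))]
    return (p@np.linalg.inv(c["world_to_cam"]).T)[:,:3],r,q
def proj(c,p):
    v=c["world_to_cam"]@np.r_[p,1]; v=c["camera_matrix"]@v[:3]; return v[:2]/v[2]
E
cat > a.py <<'E'
from h import *
import pickle
C={}
for n in ("scene","side"):
    C[n]=vision.capture(n); cv2.imwrite(f"pics/{n}0.png",C[n]["img"])
    for q in ("board","hook","scraper_eye","scraper_blade","block","knife_top","hook_collar","mug","glue_at"):
        for d in spotter.masks_of(q,n)[:4]:
            P,_,_=pts(C[n],d["pixels"])
            if len(P): print(n,q,round(d["score"],2),(np.array(d["centre"])*[384,512]).round(),len(P),np.median(P,0).round(),np.percentile(P,3,axis=0).round(),np.percentile(P,97,axis=0).round())
    print(n,"cam",np.linalg.inv(C[n]["world_to_cam"])[:3,3].round(), C[n]["camera_matrix"][0,0])
pickle.dump(C,open("c0.pkl","wb"))
print(status.sense())
E
python3 a.py
```

```text
pics
scene board 0.57 [309. 374.] 10132 [459. 294. 148.] [295. 259.  17.] [625. 371. 251.]
scene hook 0.71 [174. 262.] 296 [ 448. -240.  126.] [ 431. -250.   61.] [ 464. -234.  177.]
scene hook 0.4 [266. 379.] 163 [448. 259. 249.] [287. 125.  -2.] [463. 276. 287.]
scene scraper_eye 0.79 [158. 248.] 497 [ 422. -369.   80.] [ 406. -389.    3.] [ 438. -356.  163.]
scene scraper_eye 0.62 [174. 259.] 357 [ 448. -241.  127.] [ 421. -295.   42.] [ 466. -234.  177.]
scene scraper_eye 0.62 [169. 229.] 513 [ 509. -354.   75.] [ 428. -516.   -1.] [ 532. -344.  163.]
scene scraper_blade 0.76 [173. 263.] 328 [ 448. -240.  128.] [ 431. -251.   61.] [ 464. -234.  176.]
scene scraper_blade 0.7 [161. 250.] 533 [ 422. -369.   78.] [ 399. -441.    0.] [ 441. -353.  163.]
scene scraper_blade 0.57 [174. 225.] 475 [ 512. -353.   84.] [ 484. -370.    1.] [ 534. -344.  163.]
scene scraper_blade 0.2 [195. 266.] 228 [ 458. -186.   97.] [ 440. -200.   57.] [ 473. -180.  129.]
scene block 0.95 [211. 267.] 1053 [ 470. -173.   55.] [ 405. -278.    8.] [ 506. -145.   62.]
scene knife_top 0.78 [193. 266.] 233 [ 459
[... 1780 characters left out ...]
  684.] 347.0354955015019
{'t': 1.0, 'joint_positions': array([ 1.21400881e+00,  3.13474841e-01, -4.71022770e-02,  1.21021823e+00,
        1.24602132e-05,  1.57079541e+00]), 'dq': array([ 0.00051258,  0.00044063,  0.00133703,  0.00054916, -0.00011411,
       -0.00096285]), 'tau': array([ 6.11437026e-04, -5.39466012e+01,  3.40058935e+01,  1.50294629e-03,
        1.27140524e-04,  1.57613408e-05]), 'tool_pos': array([209.55121371, 562.20371264, 231.3135885 ]), 'tool_rot': array([-5.57469089e-01, -3.09172390e+00, -4.98068124e-06]), 'ft_force': array([ 0.12354758, -0.12552387,  0.09352537]), 'moment': array([ 0.00093116, -0.05288396,  0.0153648 ]), 'grasp_force': 0.0, 'opening': 85.2801194156348}
```

View pics/scene0.png

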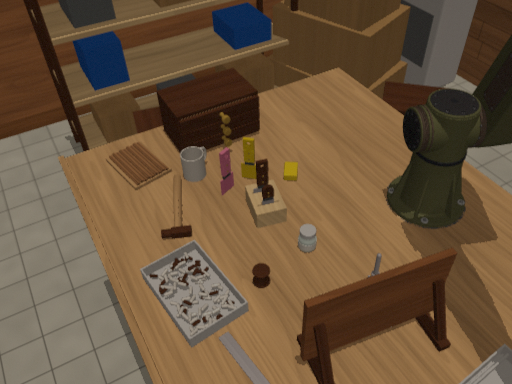

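View pics/side0.png

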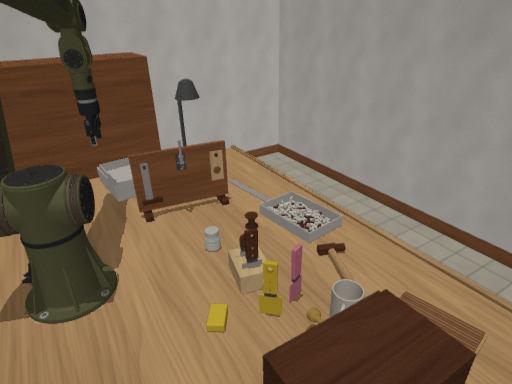

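```bash
cat > b.py <<'E'
from h import *
import pickle
C=pickle.load(open("c0.pkl","rb"))
s=C["scene"]["img"][130:240,195:305]; d=C["side"]["img"][210:320,205:315]
cv2.imwrite("pics/crop0.png",np.hstack([cv2.resize(s,(400,400),interpolation=2),cv2.resize(d,(400,400),interpolation=2)]))
c=C["side"]; P,r,q=pts(c)
# board face
m=(P[:,2]>40)&(P[:,2]<240)&(P[:,1]>230)&(P[:,1]<320)&(P[:,0]>270)&(P[:,0]<640)
X=P[m][:,:2]; 
for _ in range(6):
    A=np.c_[X[:,0],np.ones(len(X))]; k=np.linalg.lstsq(A,X[:,1],rcond=None)[0]; e=X[:,1]-A@k; X=X[abs(e)<max(3,e.std()*1.2)]
print("face y=a x+b",k,np.degrees(np.arctan(k[0])),len(X),"x range",np.percentile(X[:,0],[.2,99.8]))
for n in C:
    P,r,q=pts(C[n])
    m=(P[:,2]>225)&(P[:,2]<254)&(P[:,1]>230)&(P[:,1]<400)&(P[:,0]>240)&(P[:,0]<680)
    print(n,"top",P[m].min(0),P[m].max(0))
    m=(P[:,2]>256)&(P[:,2]<300)&(P[:,1]>200)&(P[:,1]<320)&(P[:,0]>380)&(P[:,0]<520)
    T=P[m]; print(n,"hook upper",len(T))
    for z in range(256,296,6):
        t=T[(T[:,2]>=z)&(T[:,2]<z+6)]
        if len(t): print(z,len(t),t.mean(0).round(1))
    m=(P[:,2]>100)&(P[:,2]<185)&(P[:,1]>-270)&(P[:,1]<-220)&(P[:,0]>400)&(P[:,0]<480)
    T=P[m]; print(n,"scr",len(T),"top",np.percentile(T[:,2],99.5))
    for z in range(100,180,8):
        t=T[(T[:,2]>=z)&(T[:,2]<z+8)]
        if len(t): print(z,len(t),t.mean(0).round(1),t.min(0).round(),t.max(0).round())
    m=(P[:,2]>52)&(P[:,2]<64)&(P[:,1]>-300)&(P[:,1]<-100)&(P[:,0]>360)&(P[:,0]<540)
    rect=cv2.minAreaRect(P[m][:,:2].astype(np.float32)); print(n,"block",rect)
E
python3 b.py
```

```text
face y=a x+b [-1.41627649e-01  3.40879921e+02] -8.061054602653583 2734 x range [270.73255532 624.90987232]
scene top [270.74206619 250.89876512 225.01297907] [629.103498   319.21450757 253.87890463]
scene hook upper 61
256 11 [448.6 259.8 259.2]
262 7 [447.7 260.8 265.7]
268 12 [448.  259.4 270.6]
274 7 [449.  258.4 277. ]
280 14 [448.1 258.7 284.1]
286 10 [446.  257.7 288. ]
scene scr 257 top 179.1342848733553
100 22 [ 447.1 -239.4  104.6] [ 431. -246.  101.] [ 463. -234.  108.]
108 22 [ 446.2 -239.   112.4] [ 430. -246.  109.] [ 460. -235.  116.]
116 24 [ 446.7 -240.6  120.1] [ 430. -255.  117.] [ 460. -235.  123.]
124 21 [ 449.3 -241.   128. ] [ 437. -253.  124.] [ 461. -235.  132.]
132 26 [ 446.4 -239.4  136. ] [ 431. -253.  132.] [ 462. -231.  140.]
140 26 [ 447.1 -240.8  144.3] [ 431. -251.  141.] [ 460. -234.  148.]
148 31 [ 445.1 -242.2  151.2] [ 429. -250.  148.] [ 460. -233.  155.]
156 18 [ 447.6 -240.7  160.8] [ 431. -251.  156.] [ 462. -232.  164.]
164 22 [ 443.8 -239.6  167.9] [ 430. -246.  164.] [ 461. -234.  172.]
172 44 [ 445.6 -243.2  175.6] [ 427. -254.  172.] [ 461
[... 543 characters left out ...]
 108.] [ 457. -236.  116.]
116 31 [ 441.1 -247.5  120. ] [ 425. -254.  116.] [ 457. -237.  124.]
124 28 [ 439.8 -247.3  127.8] [ 426. -253.  124.] [ 458. -239.  132.]
132 36 [ 440.8 -247.5  135.8] [ 426. -253.  132.] [ 458. -237.  140.]
140 32 [ 441.  -247.7  144.3] [ 426. -253.  141.] [ 459. -240.  148.]
148 36 [ 442.1 -246.   151.7] [ 426. -253.  148.] [ 458. -236.  156.]
156 25 [ 441.5 -246.2  159.6] [ 426. -253.  157.] [ 458. -234.  163.]
164 29 [ 439.9 -246.4  167.9] [ 425. -252.  164.] [ 458. -232.  172.]
172 54 [ 441.5 -244.4  175.6] [ 425. -253.  172.] [ 462. -233.  178.]
side block ((449.08221435546875, -216.01449584960938), (133.68089294433594, 92.8253173828125), 76.57831573486328)
```

View pics/crop0.png

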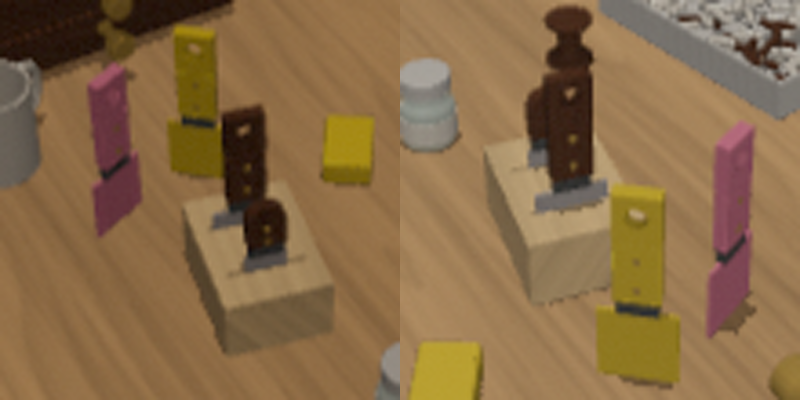

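```bash
cat >> h.py <<'E'
def rot(ydir,tilt_axis=None,tilt=0):
    "tool down with tool y along ydir (xy)"
    y=np.r_[ydir,0]/np.linalg.norm(ydir); z=np.array([0,0,-1.]); M=np.c_[np.cross(y,z),y,z]
    if tilt: M=R.from_rotvec(np.array(tilt_axis)*tilt).as_matrix()@M
    return R.from_matrix(M).as_rotvec()
ang=np.arctan(-0.1416)
U=np.array([np.cos(ang),np.sin(ang),0]); N=np.array([np.sin(ang),-np.cos(ang),0]) # U along board, N outward
E
python3 - <<'E'
from h import *
PIN=np.array([445.7,261.6,200])
for s in (1,-1):
    for p in (PIN+N*30+[0,0,220],PIN-N*25+[0,0,75],PIN+N*75+[0,0,10],[443.3,-243.2,139]):
        print(s,np.round(p),ctrl.solve_ik(list(p),list(rot(s*U[:2]))))
E
```

```text
1 [441. 232. 420.] [ 4.83645820e-01  1.13603438e-01  1.27829570e-01  1.58502246e+00
 -4.44089210e-16  2.19510698e+00]
1 [449. 286. 275.] [ 5.67513668e-01  1.72155576e-01 -1.29560371e-01  1.26908038e+00
 -4.44089210e-16  2.27897483e+00]
1 [435. 187. 210.] [ 4.06507702e-01  8.76101725e-02 -3.76012486e-01  1.10717367e+00
 -4.44089210e-16  2.11796887e+00]
1 [ 443. -243.  139.] [-0.50177746  0.19641379 -0.41829438  0.95608816  0.          1.2096837 ]
-1 [441. 232. 420.] [ 0.48364582  0.11360344  0.12782957  1.58502246  0.         -0.94648567]
-1 [449. 286. 275.] [ 0.56751367  0.17215558 -0.12956037  1.26908038  0.         -0.86261782]
-1 [435. 187. 210.] [ 4.06507702e-01  8.76101725e-02 -3.76012486e-01  1.10717367e+00
 -4.44089210e-16 -1.02362379e+00]
-1 [ 443. -243.  139.] [-5.01777464e-01  1.96413785e-01 -4.18294377e-01  9.56088164e-01
 -4.44089210e-16 -1.93190895e+00]
```

Candidates for the scraper in the scene picture (col, row) are pink at (225,170), yellow with a hole at (249,158), dark square-topped with a hole in the block at (262,174), and the dark round-topped knife at (267,193). The close crop confirms that the dark, square-topped one with the hole is the target. It sits over the block's slot line, with its top near 177 mm. The hook is the grey rod above the board's top edge at (377,264).

Run:
```python
from h import *
PIN=np.array([445.7,261.6,200])
p=status.sense()["tool_pos"]; ctrl.line_to([p[0],p[1],400])
ctrl.close_gripper()
ctrl.movep(list(PIN-N*30+[0,0,200]),list(rot(U[:2])))
c=vision.capture("wrist"); cv2.imwrite("pics/w1.png",c["img"])
print("cam",np.linalg.inv(c["world_to_cam"])[:3].round(2))
print("proj nose",proj(c,PIN+[0,0,90]))
P,r,q=pts(c)
m=(np.linalg.norm(P[:,:2]-PIN[:2],axis=1)<60)&(P[:,2]>256)&(P[:,2]<300)
T=P[m]; print(len(T))
for z in range(256,296,4):
    t=T[(T[:,2]>=z)&(T[:,2]<z+4)]
    if len(t): print(z,len(t),((t-PIN)@U).mean().round(1),((t-PIN)@N).mean().round(1),((t-PIN)@N).min().round(1),((t-PIN)@N).max().round(1),((t-PIN)@U).min().round(1),((t-PIN)@U).max().round(1))
m=(P[:,2]>244)&(P[:,2]<255)&(abs((P-PIN)@N)<60)
T=P[m]; print("top",len(T),np.percentile((T-PIN)@N,[1,50,99]),np.percentile((T-PIN)@U,[0,100]),np.median(T[:,2]))
print(status.sense()["t"])
```

```text
cam [[ 9.9000e-01 -1.3000e-01 -4.0000e-02  4.5934e+02]
 [-1.4000e-01 -9.5000e-01 -2.9000e-01  3.6619e+02]
 [-0.0000e+00  3.0000e-01 -9.5000e-01  5.4116e+02]]
proj nose [256.45843097 217.79621483]
212
256 15 1.6 -0.0 -1.4 2.0 -3.2 5.5
260 15 0.8 -0.0 -1.2 2.2 -3.2 5.4
264 17 1.2 0.3 -1.3 2.5 -3.2 5.4
268 20 1.1 0.2 -0.9 1.8 -3.1 5.3
272 16 1.1 0.6 -0.5 1.9 -3.1 5.2
276 17 1.2 0.6 -0.5 3.7 -3.1 6.1
280 20 1.5 1.2 -0.3 4.2 -3.1 6.0
284 74 1.3 3.6 -0.3 8.5 -3.1 5.9
288 18 0.7 4.4 2.6 7.4 -2.2 4.0
top 6684 [-32.4309932  -23.96714472 -14.0724218 ] [-178.52256868  180.68841776] 248.30610883157357
4.45
```

View pics/w1.png

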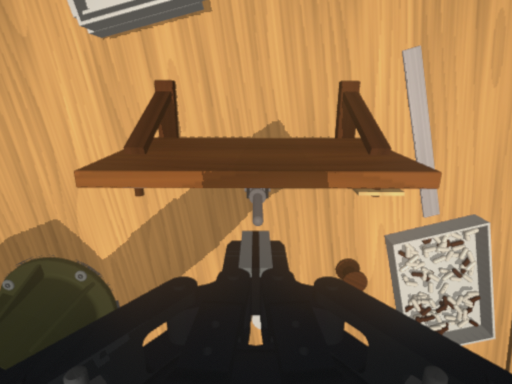

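```bash
cat >> h.py <<'E'
PIN=np.array([445.7,261.6,200])+1.2*U+1*N
Z=np.array([0,0,1.])
def corner(th,r=75,w=11):
    a=np.sin(th)*N+np.cos(th)*Z; u=-np.cos(th)*N+np.sin(th)*Z
    return PIN+r*a+5*u-w*N, u
E
python3 - <<'E'
from h import *
d=np.radians
p,_=corner(d(-8))
ctrl.line_to(list(p),speed=150,rot=list(rot(U[:2])),threshold=8)
f0=np.array(status.sense()["ft_force"]); print(f0, status.sense()["tool_pos"],p)
def F(u): return (np.array(status.sense()["ft_force"])-f0)
hit=False
for t in range(0,65,8):
    p,u=corner(d(t)); h=ctrl.line_to(list(p),speed=60,threshold=12); f=F(u); print(t,h,f.round(1),round(f@u,1))
    if h: hit=True; break
if not hit:
  for t in np.arange(66,89,1.5):
    p,u=corner(d(t)); h=ctrl.line_to(list(p),speed=20,threshold=7); f=F(u); print(t,h,f.round(1),round(f@u,1))
    if h or f@u>10: break
s=status.sense(); print(s["tool_pos"],s["t"])
E
```

```text
[-0.00322339 -0.32718476  0.46713591] [450.83016064 287.05273716 274.53246783] [450.44776666 286.57031097 273.57423965]
0 False [ 0.3  0.6 -0.1] 0.6
8 False [-0.2  1.8 -0.5] 1.7
16 False [0.2 2.3 1. ] 2.5
24 False [0.7 1.  1.7] 1.7
32 False [-0.2  0.7  1.2] 1.2
40 False [-0.3  2.2 -0. ] 1.6
48 False [0.  0.7 0.3] 0.7
56 False [-0.1  0.7 -0.3] 0.2
64 False [-0.4  1.  -0.9] -0.4
66.0 False [0.5 0.9 2.8] 2.9
67.5 False [0.6 0.9 3.4] 3.5
69.0 False [0.2 0.4 2.7] 2.7
70.5 False [0.3 0.5 3.6] 3.6
72.0 False [0.3 0.3 2.7] 2.7
73.5 False [0.4 1.5 5.6] 5.8
75.0 False [-1.2  0.5 11.1] 10.8
[438.84798346 201.27585089 225.38140135] 10.15
```

Run:
```python
from h import *
s=status.sense(); p0=np.array(s["tool_pos"]); f0=s["ft_force"]
for k in range(3):
    h=ctrl.line_to(list(np.array(status.sense()["tool_pos"])-0.8*Z),speed=10,threshold=5); ctrl.hold(0.1)
    s=status.sense(); print(h,(s["tool_pos"]-p0).round(2),(s["ft_force"]-f0).round(1))
    if s["ft_force"][2]-f0[2]>5: break
ctrl.line_to(list(p0+60*Z-20*N),speed=120)
ctrl.movep(list(PIN-40*N+[0,0,180]),list(rot(U[:2])))
cs={n:vision.capture(n) for n in ("wrist","scene","side")}
cv2.imwrite("pics/w2.png",cs["wrist"]["img"][130:330,160:360])
for n,c in cs.items():
    P,r,q=pts(c); D=P-PIN; a,b=D@N,D@U
    m=(abs(b)<14)&(a>15)&(a<110)&(D[:,2]>-10)&(D[:,2]<45); print(n,m.sum())
    for k in range(16,100,8):
        j=m&(a>=k)&(a<k+8)
        if j.sum(): print(k,j.sum(),a[j].mean().round(1),"U",b[j].mean().round(1),b[j].min().round(1),b[j].max().round(1),"z",np.percentile(D[j,2],[0,50,100]).round(1))
print(status.sense()["t"])
```

```text
False [0.11 0.05 0.03] [-1.9 -0.8 -1.4]
False [0.18 0.06 0.05] [-0.4 -1.  -0.7]
False [0.18 0.03 0.02] [-1.1 -0.4 -1.6]
wrist 171
16 120 19.6 U -0.1 -8.9 8.6 z [ 1.5 12.5 15.9]
24 39 26.6 U -0.3 -8.9 7.5 z [ 7.2 11.3 13.3]
scene 167
16 32 19.6 U 1.2 -9.0 8.6 z [-9.3 11.8 17.4]
24 16 27.6 U 2.4 -1.8 8.3 z [ 6.2 13.4 16.8]
32 19 36.1 U 0.2 -5.6 4.6 z [ 9.2 13.9 17. ]
40 17 43.4 U 1.0 -4.8 4.7 z [12.3 17.4 21.5]
48 22 52.1 U 0.6 -4.4 4.7 z [12.7 20.1 26.2]
56 16 60.8 U 0.5 -5.3 4.9 z [17.7 23.  26.8]
64 16 68.3 U 0.3 -5.6 5.7 z [20.5 26.8 29.5]
72 16 76.2 U 1.2 -5.0 4.6 z [20.8 28.2 33.8]
80 8 82.5 U -0.2 -5.5 4.1 z [26.3 30.  31.1]
side 31
16 10 20.6 U -3.0 -9.6 4.6 z [-8.3  8.1 15.8]
24 6 26.2 U -4.4 -7.7 0.1 z [ 1.3  5.9 17.5]
32 2 35.8 U -4.6 -5.7 -3.5 z [11.7 14.1 16.5]
40 2 43.0 U -3.9 -5.5 -2.3 z [16.1 18.6 21. ]
56 3 61.7 U -4.7 -6.4 -1.7 z [20.4 23.8 26.5]
72 3 78.6 U -3.4 -6.0 1.2 z [26.2 29.1 29.4]
80 3 82.9 U -2.0 -3.2 -0.5 z [27. 28. 30.]
12.5917
```

View pics/w2.png

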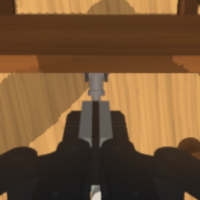

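Run:
```python
from h import *
b=PIN+(71-11+3)*N   # corner at r about 77
ctrl.line_to(list(b+45*Z),speed=200,rot=list(rot(U[:2])))
ctrl.hold(0.2); f0=np.array(status.sense()["ft_force"])
for z in np.arange(33,18,-0.8):
    h=ctrl.line_to(list(b+z*Z),speed=20,threshold=10); s=status.sense(); f=s["ft_force"]-f0
    print(round(z,1),h,((s["tool_pos"]-PIN)@np.c_[N,Z]).round(2),f.round(1))
    if f[2]>14 or h: break
ctrl.hold(0.15); s=status.sense(); print(((s["tool_pos"]-PIN)@np.c_[N,Z]).round(2),(s["ft_force"]-f0).round(1))
ctrl.line_to(list(b+70*Z-10*N),speed=150); print(status.sense()["t"])
```

```text
33.0 False [63.01 33.02] [-0.5 -0.6 -0. ]
32.2 False [63.01 32.23] [ 0.4 -0.3  0.3]
31.4 False [63.04 31.36] [-0.1 -0.3  0.3]
30.6 False [63.03 30.54] [-0.3 -0.6 -0.5]
29.8 False [63.02 29.73] [ 1.  -0.3  0.7]
29.0 False [63.   28.95] [-0.5 -1.   0.2]
28.2 False [62.97 28.25] [-0.8 -0.6  1. ]
27.4 False [62.95 27.8 ] [-0.9 -0.6  4.5]
26.6 False [62.96 27.41] [-1.2 -2.6  8.8]
25.8 False [62.99 27.05] [-2.7 -2.1 10.4]
25.0 False [63.07 26.62] [-3.1 -3.9 13. ]
24.2 False [63.19 26.21] [-2.5 -4.2 15.6]
[63.18 26.22] [-3.4 -3.7 16.9]
17.9083
```

Run:
```python
from h import *
a=np.radians(-13.2); Y=np.array([np.cos(a),np.sin(a),0]); X=np.array([-Y[1],Y[0],0])
S=np.array([443.3,-243.2,158.])
ctrl.gripper_open()
ctrl.movep(list(S+[0,0,140]),list(rot(Y[:2])))
c=vision.capture("wrist"); cv2.imwrite("pics/w3.png",c["img"])
P,r,q=pts(c); D=P-S; x,y=D@X,D@Y
m=(abs(x)<25)&(abs(y)<35)
for lo,hi in ((13,25),(5,13),(-5,5),(-15,-5),(-30,-15),(-50,-30)):
    j=m&(D[:,2]>lo)&(D[:,2]<=hi)
    if j.sum(): print(lo,j.sum(),"x",np.percentile(x[j],[1,50,99]).round(1),"y",np.percentile(y[j],[1,50,99]).round(1),"z",np.median(P[j,2]).round(1))
j=m&(D[:,2]>13); rc=cv2.minAreaRect(np.c_[x[j],y[j]].astype(np.float32)); print(rc)
m=(P[:,2]>52)&(P[:,2]<62)&(np.linalg.norm(P[:,:2]-[449.6,-215.8],axis=1)<90); print("block",cv2.minAreaRect(P[m][:,:2].astype(np.float32)))
s=status.sense(); print(s["t"],s["joint_positions"])
```

```text
13 536 x [-7.2 -0.7  5.1] y [-14.9   1.1  18. ] z 174.5
5 86 x [4.5 4.9 5.2] y [-15.    1.6  17.6] z 167.2
-5 57 x [3.6 4.8 5.2] y [-15.4   6.7  18. ] z 158.6
-15 131 x [1.3 4.7 5.2] y [-15.1   1.3  17.6] z 148.6
-30 117 x [4.5 4.9 5.3] y [-15.    1.3  17.7] z 135.1
-50 126 x [4.3 4.9 5.4] y [-14.7   1.4  17.7] z 119.6
((6.59423828125, 0.06560516357421875), (69.98709106445312, 28.247180938720703), 89.6343765258789)
block ((450.7131652832031, -217.10874938964844), (129.38619995117188, 92.11871337890625), 77.19361114501953)
20.4 [-5.00064609e-01  1.15593478e-01 -1.44037806e-01  1.31132198e+00
  2.91107066e-04  1.29964367e+00]
```

View pics/w3.png

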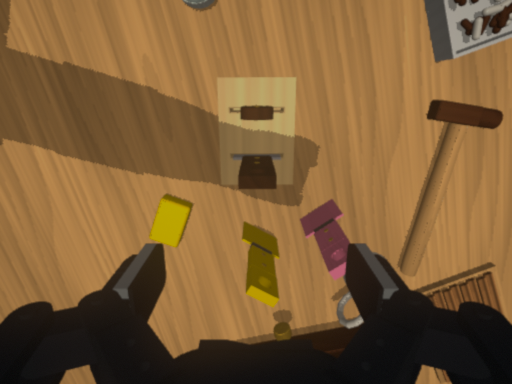

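Run:
```python
from h import *
a=np.radians(-13.0); Y=np.array([np.cos(a),np.sin(a),0]); X=np.array([-Y[1],Y[0],0])
S=np.array([443.3,-243.2,157.])-1.1*X+1.3*Y
h=ctrl.line_to(list(S+[0,0,-21]),speed=120,rot=list(rot(Y[:2])),threshold=10); print(h,status.sense()["ft_force"].round(1))
if not h:
    ctrl.close_gripper(); s=status.sense(); print(s["opening"],s["grasp_force"],s["ft_force"].round(1),s["tool_pos"])
    h=ctrl.line_to(list(S+[0,0,9]),speed=60,threshold=12); print(h,status.sense()["ft_force"].round(1))
    if not h:
        h=ctrl.line_to(list(S+[0,0,130]),speed=120,threshold=12); s=status.sense(); print(h,s["opening"],s["ft_force"].round(1),s["t"])
        cs={n:vision.capture(n) for n in ("wrist","side","scene")}
        cv2.imwrite("pics/w4.png",np.hstack([cs["wrist"]["img"][:,110:410],cs["side"]["img"][100:300,150:350].repeat(2,0).repeat(2,1)[:384]]))
        T=np.array(s["tool_pos"])
        for n,c in cs.items():
            P,r,q=pts(c); D=P-T; x,y=D@X,D@Y; m=(abs(x)<40)&(abs(y)<40)&(D[:,2]<-5)&(D[:,2]>-140)
            print(n,m.sum())
            for k in range(-140,0,20):
                j=m&(D[:,2]>=k)&(D[:,2]<k+20)
                if j.sum()>4: print(k,j.sum(),"x",np.percentile(x[j],[2,50,98]).round(1),"y",np.percentile(y[j],[2,50,98]).round(1),"z",np.percentile(D[j,2],[0,100]).round(1))
```

```text
False [-0.1 -0.1 -0.3]
33.18000003966152 59.602035507559776 [-1.1  0.8  4. ] [ 444.50666577 -244.67934489  136.35484473]
False [ 0.6  0.5 -1.5]
False 32.742450050525406 [-0.6  0.5 -1.3] 24.2333
wrist 3580
-140 114 x [1.2 1.5 1.8] y [-28.3  -2.3  27.1] z [-125.2 -120. ]
-120 449 x [1.1 1.5 1.9] y [-28.3  -0.1  27.4] z [-120. -100.]
-100 583 x [1.1 1.5 1.9] y [-28.2  -0.1  27.5] z [-100.  -80.]
-80 625 x [-1.3  1.5  4.2] y [-28.4  -0.1  27.6] z [-79.9 -60.1]
-60 376 x [3.7 5.9 6.5] y [-16.1  -0.8  15.5] z [-59.9 -40. ]
-40 718 x [5.3 5.9 6.5] y [-16.5  -0.2  15.6] z [-40. -20.]
-20 715 x [5.3 5.9 6.7] y [-16.4  -0.2  15.5] z [-20.  -5.]
side 677
-140 17 x [-1.3  1.7  3.9] y [-29.9   0.2  24.7] z [-124.  -120.7]
-120 136 x [-1.8  0.5  2.7] y [-30.3  -2.9  25.4] z [-119.6 -100.2]
-100 135 x [-2.3  0.4  3. ] y [-29.3  -1.9  26.3] z [-99.7 -80.1]
-80 135 x [-2.4  0.4  3.9] y [-30.2  -3.6  25.9] z [-79.8 -60.6]
-60 84 x [-6.  -3.   2.8] y [-18.1  -2.5  14. ] z [-60.  -40.1]
-40 98 x [-6.2 -3.6  1.5] y [-18.8  -2.9  14.8] z [-39.8 -20.1]
-20 72 x [-6.1 -3.9 -1.2] y [-18.7  -2.6  15.1] z [-19.8  -5.2]
scene 524
-140 15 x [-4.2  1.2  4.3] y [-28.6  -5.6  23.1] z [-127.3 -120. ]
-120 104 x [-3.7  1.2  4.9] y [-28.3   0.1  26.5] z [-119.9 -100.3]
-100 111 x [-3.4  1.   5.9] y [-28.   -1.6  27.5] z [-99.8 -80.2]
-80 99 x [-3.5  1.8  5.6] y [-28.1   0.2  26.8] z [-79.8 -60.3]
-60 58 x [-0.6  5.3  9.8] y [-16.7   0.9  15.7] z [-59.9 -41.2]
-40 80 x [-4.5  5.3 10.3] y [-16.3  -0.1  15.7] z [-39.7 -20.3]
-20 57 x [-2.2  5.6  9.6] y [-16.8   2.1  16.2] z [-19.9  -5.3]
```

View pics/w4.png

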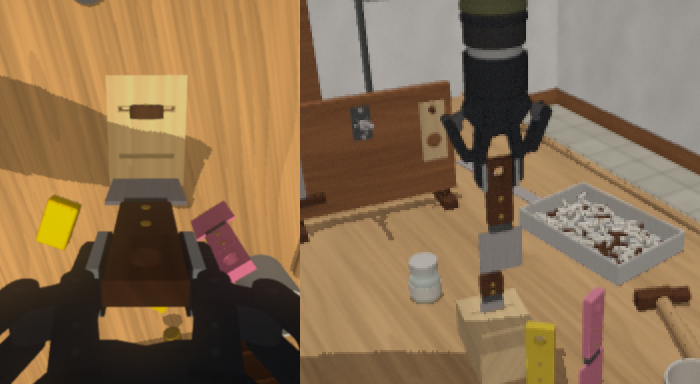

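```bash
cat >> h.py <<'E'
tau=np.radians(7); E=np.arctan(.307); A=np.cos(E)*N+np.sin(E)*Z
H=np.cos(tau)*Z-np.sin(tau)*N; RT=list(rot(U[:2],-U,tau))
def tcp(s,du=0.,dz=0.): # TCP for the eye at distance s along arm axis
    return list(PIN+s*A+(0.2+0.3+du)*U+dz*Z-20.5*H)
E
python3 - <<'E'
from h import *
ctrl.movep(tcp(118,dz=50),RT)
ctrl.line_to(tcp(112),speed=120,threshold=12)
s=status.sense(); print(s["t"],(np.array(s["tool_pos"])-tcp(112)).round(2),s["opening"])
c=vision.capture("wrist"); d=vision.capture("side")
print("eye px",proj(c,PIN+112*A),"tip px",proj(c,PIN+90*A),proj(d,PIN+90*A))
cv2.imwrite("pics/w5.png",np.hstack([cv2.resize(c["img"][110:310,150:350],(400,400),interpolation=2),cv2.resize(d["img"][120:220,130:230],(400,400),interpolation=2)]))
G=np.cos(tau)*N+np.sin(tau)*Z
for n,k in (("wrist",c),("side",d)):
    P,r,q=pts(k); D=P-(PIN+112*A+0.2*U); g,u,h=D@G,D@U,D@H
    m=(abs(g)<12)&(abs(u)<25)&(h<19.5)&(h>-70); print(n,"handle",m.sum(),"u",np.percentile(u[m],[2,98]).round(1),"h",np.percentile(h[m],[1,99]).round(1),"g",np.percentile(g[m],[2,50,98]).round(1))
    m=(g<-14)&(g>-90)&(abs(u)<14)&(abs(h)<40)
    D2=P-PIN; al=D2@A; Wn=np.cross(A,U)*-1; w=D2@Wn
    for a in range(30,95,10):
        j=m&(al>=a)&(al<a+10)
        if j.sum()>2: print(a,j.sum(),"u",np.percentile(D2[j]@U,[2,50,98]).round(1),"perp",np.percentile(w[j],[2,50,98]).round(1),"al max",al[j].max().round(1))
print(Wn.round(2))
E
```

```text
26.4333 [ 0.27 -0.43  0.29] 33.25203954304732
eye px [254.99632113 267.6415766 ] tip px [254.92062213 218.98777557] [186.18161744 163.37423113]
wrist handle 9304 u [-21.6  21.5] h [-64.2  18.8] g [-10.2  -5.5   6.3]
30 612 u [-4.8 -0.3  4.6] perp [-4.9 -3.   0.2] al max 40.0
40 600 u [-4.8 -0.3  4.7] perp [-5.  -3.3  0.1] al max 50.0
50 595 u [-4.9  0.1  4.7] perp [-5.3 -3.5  0.3] al max 59.9
60 554 u [-5.  -0.3  4.3] perp [-5.4 -3.7 -0.9] al max 70.0
70 550 u [-5.  -0.4  4.3] perp [-5.6 -3.9 -0.9] al max 80.0
80 465 u [-5.1 -0.4  4.3] perp [-5.5 -3.9 -0.8] al max 89.9
90 4 u [-1.2 -0.2  0.8] perp [-1.8 -1.2 -0.5] al max 90.3
side handle 281 u [-23.5  22.4] h [-69.5  19.3] g [-4.6  4.4 11.1]
[-0.04 -0.29 -0.96]
```

View pics/w5.png

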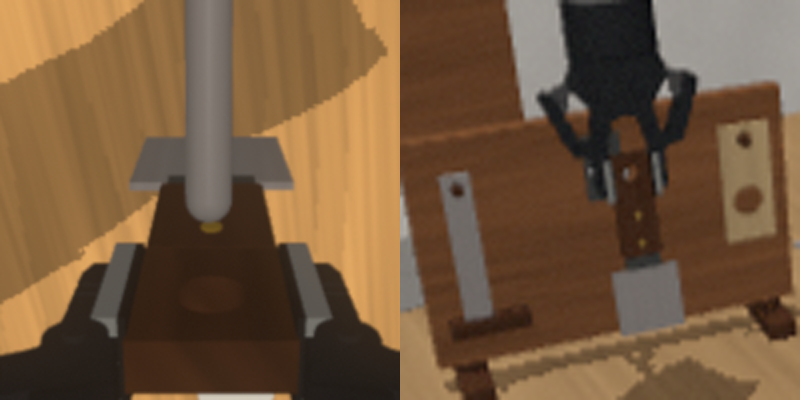

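Run:
```python
from h import *
f0=None
ctrl.line_to(tcp(108,-.4,.5),speed=40); ctrl.hold(.2); f0=np.array(status.sense()["ft_force"])
for s in (96,88,80,70,60,50,42,38,36,34,33,32,31):
    h=ctrl.line_to(tcp(s,-.4,.5),speed=40 if s>45 else 15,threshold=5); st=status.sense(); f=st["ft_force"]-f0
    print(s,h,np.array([f@N,f@U,f@Z]).round(1),((st["tool_pos"]-np.array(tcp(s,-.4,.5)))@np.c_[N,U,Z]).round(2),st["opening"].round(1))
    if h or np.linalg.norm(f)>7: break
print(st["t"])
```

```text
Traceback (most recent call last):
AttributeError: 'float' object has no attribute 'round'
```

Run:
```python
from h import *
f0=np.array(status.sense()["ft_force"]); print(f0.round(1))
for s in (88,80,70,60,50,42,38,36,34,33,32,31):
    h=ctrl.line_to(tcp(s,-.4,.5),speed=40 if s>45 else 15,threshold=5); st=status.sense(); f=st["ft_force"]-f0
    print(s,h,np.array([f@N,f@U,f@Z]).round(1),((st["tool_pos"]-np.array(tcp(s,-.4,.5)))@np.c_[N,U,Z]).round(2),round(st["opening"],1))
    if h or np.linalg.norm(f)>7: break
print(st["t"])
```

```text
[ 0.2 -0.  -0.7]
88 False [ 0.6 -0.4 -1. ] [-0.17 -0.05 -0.11] 33.5
80 False [ 0.  -0.  -1.3] [-0.16 -0.06 -0.1 ] 33.3
70 False [-0.3 -0.3 -0.8] [-0.17 -0.1  -0.16] 33.5
60 False [-0.3 -0.3  0.5] [-0.16 -0.07 -0.14] 32.9
50 False [0.2 0.4 0.2] [-0.15 -0.06 -0.13] 33.2
42 False [ 0.4 -0.3 -0.6] [ 0.02 -0.02 -0.03] 33.2
38 False [ 0.6 -0.4 -0.9] [-0.05 -0.05 -0.06] 33.3
36 False [-0.7 -0.6  0.3] [-0.07 -0.   -0.02] 33.7
34 False [ 1.8 -0.4  1. ] [0.4  0.02 0.01] 33.6
33 False [ 5.2 -0.1  3. ] [1.18 0.03 0.14] 33.1
32 False [8.8 0.4 4.7] [2.07 0.05 0.24] 33.3
31.5
```

Run:
```python
from h import *
ctrl.line_to(tcp(34.3,-.4,.5),speed=15); ctrl.hold(.15); f0=np.array(status.sense()["ft_force"])
for dz in np.arange(0,-3.6,-.5):
    h=ctrl.line_to(tcp(34.3,-.4,dz),speed=10,threshold=2.5); f=status.sense()["ft_force"]-f0
    print(dz,h,f.round(1))
    if h or f[2]>2: break
ctrl.gripper_open(); ctrl.hold(.5)
c=vision.capture("wrist"); cs=vision.capture("side"); print(status.sense()["opening"],status.sense()["t"])
cv2.imwrite("pics/w6.png",np.hstack([cv2.resize(c["img"][110:310,150:350],(400,400),interpolation=2),cv2.resize(cs["img"][120:220,130:230],(400,400),interpolation=2)]))
```

```text
0.0 False [ 0.8 -1.3  0.4]
-0.5 False [ 1.1 -0.6  0.2]
-1.0 False [ 0.5 -1.3  2.4]
85.16565644783276 33.8583
```

View pics/w6.png

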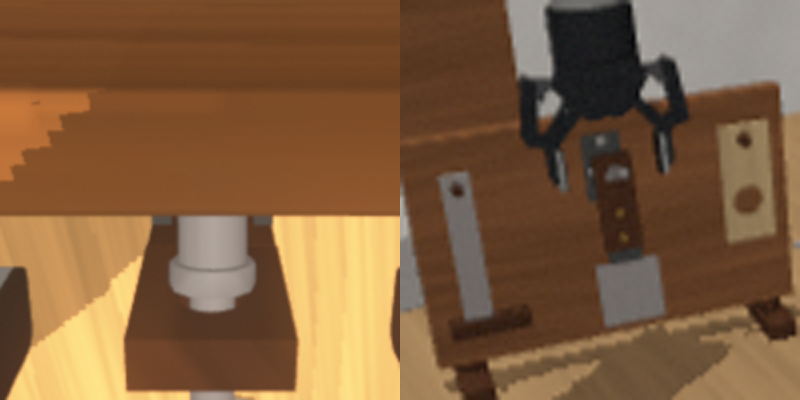

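Run:
```python
from h import *
p=np.array(status.sense()["tool_pos"])
ctrl.line_to(list(p+100*H),speed=120,threshold=10)
p=np.array(status.sense()["tool_pos"]); ctrl.line_to(list(p+60*Z+90*N),speed=150); ctrl.hold(1)
for n in ("wrist","side","scene"):
    c=vision.capture(n)
    P,r,q=pts(c); D=P-PIN; g,u=D@N,D@U
    print(n)
    for lo,hi in ((-150,-130),(-130,-110),(-110,-85),(-60,-40),(-40,-20),(-20,-5),(18,32)):
        j=(abs(u)<35)&(g>5)&(g<60)&(D[:,2]>lo)&(D[:,2]<hi)
        if j.sum()>5: print(lo,j.sum(),"g",np.percentile(g[j],[2,50,98]).round(1),"u",np.percentile(u[j],[2,50,98]).round(1),"z",np.percentile(D[j,2],[2,98]).round(1))
    if n=="side":
        cv2.imwrite("pics/w7.png",cv2.resize(c["img"][100:250,120:270],(600,600),interpolation=2))
s=status.sense(); print(s["t"],s["tool_pos"])
```

```text
wrist
-130 12 g [49.9 50.  50.1] u [-27.8   0.2  28.1] z [-128.6 -125.7]
-110 11 g [47.1 47.2 47.2] u [-28.5  23.1  28.7] z [-103.  -100.4]
-60 20 g [44.9 45.  45.1] u [-15.2  -0.1  15.2] z [-44.2 -40.5]
-40 15 g [42.5 42.5 42.6] u [-14.1  -6.4  14.1] z [-21.4 -20. ]
-20 9 g [41.4 42.5 42.5] u [-15.2   9.8  14.6] z [-19.9 -15.4]
18 970 g [26. 33. 59.] u [-16.2  -0.2  15.8] z [18.4 26.4]
side
-150 16 g [43.5 48.6 53.1] u [-29.1  -5.3  23.9] z [-135.9 -130.1]
-130 81 g [42.2 47.2 52.4] u [-28.5   0.1  26.8] z [-129.8 -110.6]
-110 97 g [38.9 44.4 49.5] u [-28.7  -1.2  26. ] z [-109.6  -85.5]
-60 48 g [37.8 44.5 49.4] u [-17.7  -2.6  14.2] z [-59.4 -41.1]
-40 54 g [37.3 40.7 46.5] u [-18.4  -2.   15.4] z [-39.4 -20.7]
-20 37 g [35.6 39.1 43.4] u [-18.8  -2.9  13.8] z [-18.4  -5.7]
18 37 g [23.3 34.9 47. ] u [-18.3  -2.3  14.9] z [18.4 28.4]
scene
-40 32 g [30.4 32.9 43.1] u [-4.3 13.6 17.3] z [-37.1 -21.1]
-20 36 g [25.6 30.4 40.6] u [-3.1 13.1 17.4] z [-19.6  -6. ]
18 130 g [24.8 32.2 58.3] u [-17.    0.   16.1] z [18.3 28.4]
36.8583 [430.67634757 148.20457169 347.28853988]
```

View pics/w7.png

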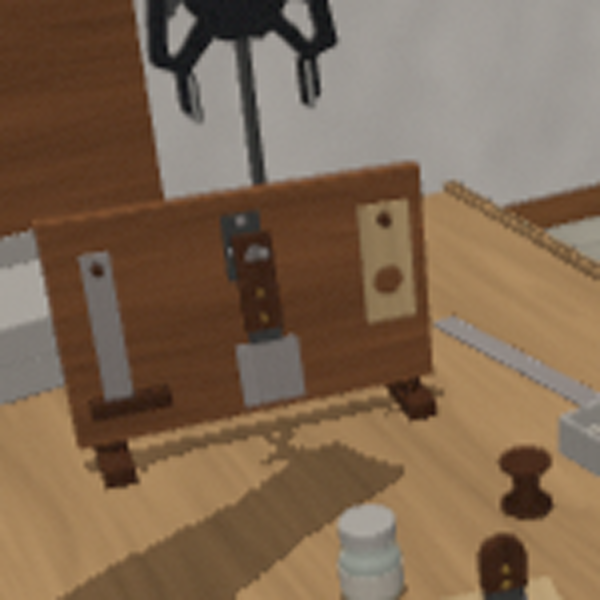

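The scraper hangs by its hole on the folded hook, at (258,255) in the last crop. Its handle rests against the collar and the gripper is clear above it. The jar, knife and board tools stand where they were.

```bash
python3 -c "
from rig import ctrl,status
print(ctrl.job_done(), status.sense()['t'])"
```

```text
the job is handed in; nothing more can be done
the job is handed in; nothing more can be done
```

The job is handed in, with no verdict shown: the hook was pressed onto its stop at about 17 N (rising about 17°), and the scraper hangs free by its hole against the collar; I touched nothing else, and the clock read about 37 s of the 72 s at my last check.

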